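# Turn the breakfast turntable until the red-lidded jar faces front

### The job

With the fingertips, push the knobs on the rim of the wooden turntable to turn it round until the jar with the red lid faces front, its middle in line with the blue front marker. Turn it gently and leave it at rest; push the knobs lightly without pinching them or pressing hard on the disc. Do not touch, lift or tip anything standing on the turntable, and leave the butter dish, tumbler and spatula where they are.

Things in the scene. Friction and masses are not known exactly. Their poses are not given: they have to be found in the camera images.
- stand: The fixed foot of the round wooden turntable, fastened to the counter. Origin on the turning axis at counter height, z up. Its own -x axis points to the front, along the blue front marker. The wooden disc above it is 280 mm in diameter and 16 mm thick, its flat top 30 mm above the counter; it turns freely either way, any number of turns, about this axis. A push of about 1 N on a knob turns it, and stiff bearing friction stops it as soon as it is no longer pushed.
- front_mark (a point): Middle of the top of the visible part of the blue front marker, a fixed flat bar 20 mm wide and 8 mm high that sticks out radially from under the disc on the side towards the robot, to 220 mm from the axis. This point is 180 mm from the axis and 8 mm above the counter.
- rim_knob (a point): Middle of one of six identical upright dark wooden knobs on the disc's rim, every 60 degrees round it, to be pushed sideways. Each is 18 mm in diameter, stands 32 mm up from the disc's top (30 to 62 mm above the counter), with its centre 127 mm from the axis; this point is half-way up, 46 mm above the counter. The point turns with the disc. Things on the disc reach at most 96 mm from the axis.
- turntable (a joint): Turning angle of the disc in rad, growing counter-clockwise seen from above; at 0 the knob of point rim_knob lies on the stand's own +x axis. It starts anywhere from -0.52 to 0.52.
- knobs_in: The inner sides (towards the axis) of all six rim knobs, part of the disc; origin on the turning axis at the disc's underside, 14 mm above the counter, turning with the disc.
- knobs_out: The outer sides of all six rim knobs, part of the disc; origin on the turning axis at the disc's underside, 14 mm above the counter, turning with the disc.
- knobs_cw: The clockwise-facing sides (seen from above) of all six rim knobs, part of the disc; origin on the turning axis at the disc's underside, 14 mm above the counter, turning with the disc.
- knobs_ccw: The counter-clockwise-facing sides (seen from above) of all six rim knobs, part of the disc; origin on the turning axis at the disc's underside, 14 mm above the counter, turning with the disc.
- red_jar: The marked item: a small round amber jar with a red lid and a plain paper band, 42 mm in diameter, 60 mm tall, its middle 54 to 72 mm from the turning axis. It starts 50 degrees or more round from the front marker, on either side. Stands on the turntable and rides round with it by friction; not to be touched. Origin at the middle of its underside, z up.
- black_jar: The same amber jar with a black lid, 42 mm in diameter, 60 mm tall. Stands on the turntable and rides round with it by friction; not to be touched. Origin at the middle of its underside, z up.
- salt_shaker: White tapered salt shaker with a steel top, 40 mm in diameter, 59 mm tall. Stands on the turntable and rides round with it by friction; not to be touched. Origin at the middle of its underside, z up.
- egg_cup: White ceramic egg cup, 48 mm in diameter at the rim, 52 mm tall. Stands on the turntable and rides round with it by friction; not to be touched. Origin at the middle of its underside, z up.
- butter_dish: Steel butter dish with a black knob on its cover, 125 x 185 mm, 80 mm tall, on the counter at the robot's left. Origin at the middle of its underside.
- tumbler: Green glass tumbler, 72 mm in diameter, 100 mm tall, on the counter at the robot's left. Origin at the middle of its underside.
- spatula: Wooden spatula 280 mm long, lying along its own x on the counter at the robot's right. Origin on its underside near the middle.

How it is judged:
By the outcome, as a careful person would: the job done as asked, in the order asked, and still so for the second after the job is handed in, with the robot touching nothing.
It also fails if it takes over 45 s, if anything falls off the work surface, if the arm or the gripper's body presses on something with over 40 N, if the wrist force passes 120 N, or if a joint passes its speed limit or range.

### The arm

A 7-joint arm with a two-finger parallel gripper is mounted at the origin on the work surface. World frame = base frame: x ahead of the robot, y to its left, z up, the work surface at z = 0. Lengths are in m, angles in degrees, forces in N, time in s.
With the tool pointing down it reaches from about 0.4 to 0.875 m from the base axis. Payload 19.3 kg.
Tool frame: the origin (TCP) lies between the finger pads; the fingertips stand 11 mm ahead of it and the grasp point (between the pads) lies 8 mm behind it; z points along the fingers, x is the direction in which the jaws open and shut, and the axes are right-handed (so a half turn about z gives the same grasp; the last joint's range is limited). The gripper opens to 85 mm and grips with 20 to 120 N. Pads are 22 mm wide; open, the fingers measure 114 mm over their backs; the gripper's body (76 mm by 85 mm) begins 54 mm behind the grasp point. The pads swing forward as they close: fully open they stand 13 mm farther back than shut.
Start: joints at [-73.808, 29.874, -2.08, 91.645, 1.215, 58.505, -6.463], TCP at [0.216, 0.586, 0.242] pointing down, gripper open.
Joint ranges: [-166.77, 166.77], [-17.47, 122.26], [-85.68, 81.53], [9.62, 139.38], [-72.42, 252.41], [9.2, 110.78], [-144.41, 144.41]. Speed limits (degrees/s): [108.29, 108.29, 136.94, 136.94, 172.46, 172.46, 172.46].

### API

Orientations are given as [roll, pitch, yaw] about the fixed x, y, z axes, in that order (R = Rz(yaw) Ry(pitch) Rx(roll)).
In Python, from cell import ctrl gives the robot as it stands.
- The arm moves only by the tool arm_command, never from a script. Its argument "deltas" is a list of rows, each an object with "travel": the shift along the tool's x, y, z in m, a list of three; "roll": the turn about the tool's z in rad; "claw": the finger opening in m, from 0 to 0.0854. A call has 1 to 8 rows; each row is the pose to reach, as a shift and turn from the pose commanded when the call began, along the tool's axes at that moment; what a row does not reach only later rows make up. A row lasts 1/10 s, in which the tool goes at most 50 mm and 8.59 degrees, less where a joint would pass 70% of its speed; a pose out of reach is approached as far as the arm can. A call with a gripper value outside its range is refused whole. The fingers move at their own pace and stop on an object; "grip_force" is the grip in N (left out, the last holds). Time passes only in rows, so rows that repeat a pose let the fingers close. It gives the time, the measured TCP pose, the force and the opening at its end, in the units of the state.
- ctrl.get_obs(): the state, without advancing time (a new reading comes with each control period).
- ctrl.get_image(name): name is "scene" or "top" or "wrist"; returns the picture (420x560x3 uint8, blue, green, red); there is no depth.
- ctrl.get_calibration(name): a dict with "intrinsics" (3x3 intrinsics, pixels), "R" (3x3) and "t" (3): a world point X has camera coordinates R X + t. Camera axes: x right, y down, z forward; pixel columns grow to the right and rows downward; lengths in m; the calibration is good to about 2 mm. A picture is of the moment at which its call begins: read the wrist's pose just before it. get_calibration takes no time and is no camera call; for the wrist camera it gives the pose at the moment of the call.
- ctrl.finish_job(): hands the job in, once; it reports no verdict.
Trained networks look in the newest picture that a camera, given by its name, has taken for a name from the list of things; names that differ only in an ending like _2 or _b are one class to them, and where a whole thing is asked for, a point or a joint stands for the part that bears it (a point fixed in the world has none). Each returns a list of dicts, best first, with "confidence" (0 to 1); they miss things now and then, are a little off and sometimes report something else, mostly with a low value. They report only what shows in the picture. A call takes as long as a camera call.
- ctrl.outline_of(camera, name): "mask" (420x560 bool, what is visible of it) and "box" ([left, top, right, bottom] in pixels, round what is visible of it).
- ctrl.landmark_of(camera, name): "uv" ([column, row] in pixels: a listed point, or the origin of a listed thing).
The state is a dict: "t": time; "joint_pos": joint angles; "qd": joint speeds; "tau": joint torques, N m; "tcp_pos": TCP position; "orientation": TCP orientation; "wrist_force": force on the tool from outside, world axes, zero at the start; "moment": the same for the moment, N m; "grip_width": finger opening in m.
Only numpy, scipy, OpenCV 4.12 (cv2) and the standard library are available. Lean on these libraries where they do the work, as an engineer would, in place of code of your own. Each camera call takes 0.05 s, during which the arm holds its last target.

## Working session

There is one attempt and no reset: what is moved stays moved. The work goes in short steps, Python scripts to look and compute and a tool call to move; the robot and the scene stay as the last step left them, time stands still between calls to the robot, and variables do not carry over. Pictures are saved under pics/ and viewed, and the job is handed in when it is done.

Besides the shell and the picture viewer there is one more tool, called after ">>>" as name(argument=value, ...), one argument or row to a line, values as JSON. arm_command: Moves the arm, as the interface text tells. Its arguments: {"type":"object","properties":{"deltas":{"type":"array","items":{"type":"object","properties":{"travel":{"type":"array","items":{"type":"number"}},"roll":{"type":"number"},"claw":{"type":"number"}}}},"grip_force":{"type":"number"}},"required":["deltas"]}

```bash
mkdir -p pics; ls; cat > h.py <<'E'
from cell import ctrl
import numpy as np, cv2
def plane(cam,uv,z,c=None):
    c=c or ctrl.get_calibration(cam); K,R,t=map(np.array,(c["intrinsics"],c["R"],c["t"]))
    d=R.T@np.linalg.inv(K)@np.array([uv[0],uv[1],1.]); o=-R.T@t
    return o+d*(z-o[2])/d[2]
def proj(cam,X):
    c=ctrl.get_calibration(cam); K,R,t=map(np.array,(c["intrinsics"],c["R"],c["t"]))
    p=K@(R@np.array(X)+t); return p[:2]/p[2]
E
python3 - <<'E'
from h import *
o=ctrl.get_obs(); print(o["t"],o["tcp_pos"],o["orientation"],o["grip_width"])
for c in ("top","scene"):
    cv2.imwrite(f"pics/{c}1.png",ctrl.get_image(c))
    for n in ("stand","front_mark","rim_knob","red_jar","black_jar","salt_shaker","egg_cup","butter_dish","tumbler","spatula"):
        r=ctrl.landmark_of(c,n)
        z={"front_mark":.008,"rim_knob":.046,"red_jar":.03,"black_jar":.03,"salt_shaker":.03,"egg_cup":.03}.get(n,0)
        print(c,n,[(np.round(q["uv"],1).tolist(),round(q["confidence"],2),plane(c,q["uv"],z)[:2].round(4).tolist()) for q in r[:7]])
print(ctrl.get_obs()["t"])
E
```

```text
pics
0.0 [0.21587415 0.5861774  0.24172588] [1.79995670e+02 6.51746444e-02 6.97867598e+01] 0.08569988930775344
top stand [([255.1, 212.7], 0.6, [0.5758, 0.0562])]
top front_mark [([256.7, 271.3], 0.86, [0.3878, 0.0456])]
top rim_knob [([272.4, 178.0], 0.91, [0.6814, 0.0026])]
top red_jar [([240.2, 215.4], 0.6, [0.5618, 0.1018])]
top black_jar [([274.7, 220.3], 0.47, [0.5487, -0.0077])]
top salt_shaker [([239.8, 197.8], 0.61, [0.6183, 0.1049])]
top egg_cup [([269.9, 200.5], 0.55, [0.6118, 0.009])]
top butter_dish [([149.3, 249.5], 0.86, [0.4495, 0.3904]), ([271.1, 198.9], 0.47, [0.6222, 0.0056])]
top tumbler [([161.2, 189.2], 0.93, [0.646, 0.3632]), ([273.1, 218.8], 0.16, [0.5573, -0.0024])]
top spatula [([410.9, 267.4], 0.83, [0.4111, -0.4451])]
scene stand [([301.0, 234.7], 0.84, [0.5716, 0.0535])]
scene front_mark [([298.9, 195.0], 0.66, [0.4069, 0.0522])]
scene rim_knob [([278.7, 252.9], 0.72, [0.6853, -0.0044]), ([318.6, 241.0], 0.4, [0.6433, 0.0925]), ([414.2, 208.3], 0.19, [0.5122, 0.3581])]
scene red_jar [([319.1, 221.7], 0.81, [0.5528, 0.1009])]
scene black_jar [([279.7, 217.4], 0.69, [0.5368, -0.0036])]
scene salt_shaker [([318.8, 239.7], 0.88, [0.6218, 0.0954])]
scene egg_cup [([282.9, 234.7], 0.85, [0.6048, 0.0053])]
scene butter_dish [([414.4, 205.6], 0.72, [0.4424, 0.3865])]
scene tumbler [([425.1, 255.1], 0.9, [0.6418, 0.362])]
scene spatula [([130.9, 196.9], 0.64, [0.4133, -0.451]), ([426.3, 252.8], 0.29, [0.6337, 0.3673])]
1.1
```

View pics/top1.png

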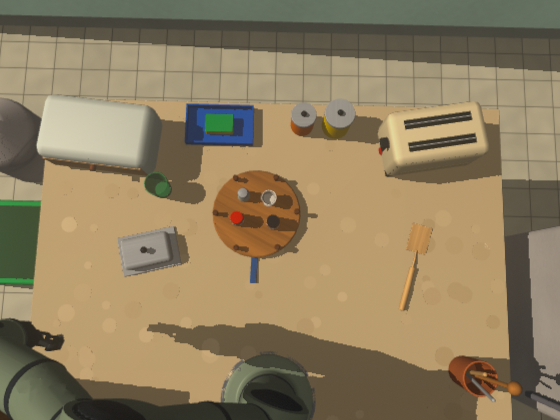

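View pics/scene1.png

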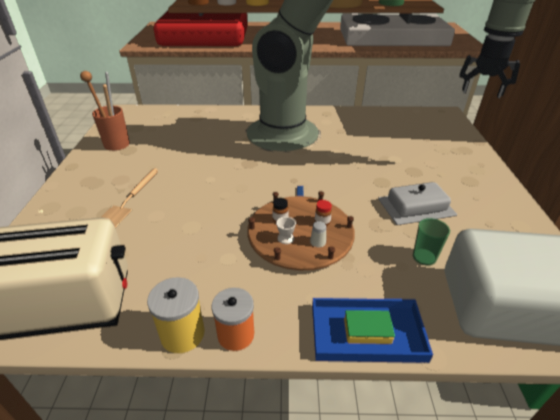

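```bash
python3 - <<'E'
import cv2
a=cv2.imread("pics/top1.png")[150:300,180:340];cv2.imwrite("pics/topz.png",cv2.resize(a,None,fx=3.7,fy=3.7,interpolation=cv2.INTER_CUBIC))
E
```

```text
(no output)
```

View pics/topz.png

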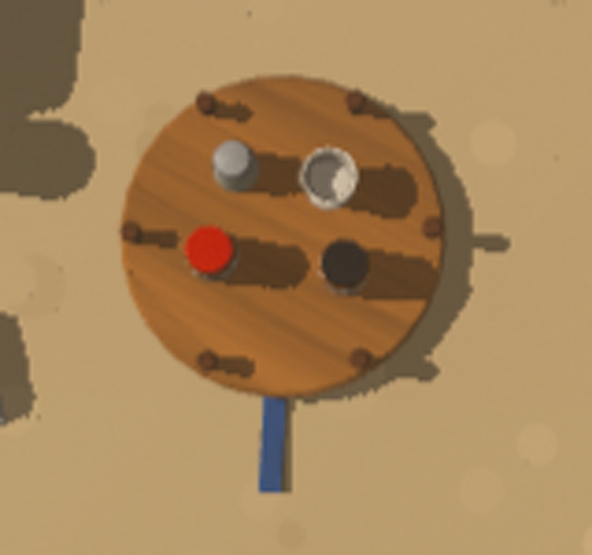

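```bash
cat >> h.py <<'E'
def fit(cam,img):
    import scipy.ndimage as nd
E
python3 - <<'E'
from h import *
from scipy.optimize import least_squares
img=cv2.imread("pics/top1.png"); hsv=cv2.cvtColor(img,cv2.COLOR_BGR2HSV)
f=lambda u,v:(u/3.7+180-.36,v/3.7+150-.36)
kn=np.array([plane("top",f(*p),.062)[:2] for p in [(206,101),(355,99),(432,225),(359,356),(206,357),(130,230)]])
r=least_squares(lambda p:np.hypot(*(kn-p[:2]).T)-.127,[.58,.055]); print("axis",r.x,r.fun.round(4))
a=np.degrees(np.arctan2(*(kn-r.x).T[::-1])); print("knob angles",a.round(1),"mod60",(a%60).round(1))
b=(hsv[...,0]>105)&(hsv[...,0]<125)&(hsv[...,1]>120); b[:240]=0;b[290:]=0;b[:,:230]=0;b[:,280:]=0
m=np.argwhere(b); print(len(m)); P=np.array([plane("top",(x,y),.008)[:2] for y,x in m]); c=P.mean(0);u=np.linalg.svd(P-c)[2][0];print("mark c",c,"axis dir",np.degrees(np.arctan2(*u[::-1])),"axis->c dir",np.degrees(np.arctan2(*(c-r.x)[::-1])), np.hypot(*(c-r.x)))
q=((hsv[...,0]<5)|(hsv[...,0]>175))&(hsv[...,1]>200)&(hsv[...,2]>120); q[:200]=0;q[230:]=0;q[:,:220]=0;q[:,260:]=0
m=np.argwhere(q);c2=m.mean(0)[::-1];X=plane("top",c2,.09)[:2];print("red",len(m),c2,X,np.hypot(*(X-r.x)),np.degrees(np.arctan2(*(X-r.x)[::-1])))
# disc fit
w=(hsv[...,0]>5)&(hsv[...,0]<16)&(hsv[...,1]>150)
w[:165]=0;w[265:]=0;w[:,:205]=0;w[:,310:]=0
cn=max(cv2.findContours(w.astype(np.uint8),0,1)[0],key=cv2.contourArea);cn=cv2.convexHull(cn)[:,0]
D=np.array([plane("top",p,.03)[:2] for p in cn]);rr=least_squares(lambda p:np.hypot(*(D-p[:2]).T)-p[2],[.58,.055,.14]);print("disc",rr.x,np.abs(rr.fun).max())
c=ctrl.get_calibration("top");print(np.array(c["R"]).round(3),-np.array(c["R"]).T@c["t"])
E
```

```text
axis [0.57225387 0.05189316] [-0.0014 -0.0011 -0.0007 -0.0009 -0.0017 -0.0002]
knob angles [  32.1  -28.1  -87.9 -147.7  151.7   92.4] mod60 [32.1 31.9 32.1 32.3 31.7 32.4]
5
mark c [0.38959122 0.06490249] axis dir 178.20920112144594 axis->c dir 175.92624235873294 0.1831253274661671
red 101 [236.2970297  217.05940594] [0.54827371 0.1091268 ] 0.062054312294998096 112.73305995113544
disc [0.57074762 0.05282165 0.13723211] 0.000963697599435237
[[ 0.022 -1.     0.007]
 [-0.99  -0.023 -0.136]
 [ 0.136 -0.004 -0.991]] [ 0.35690375 -0.00716493  1.52740156]
```

```bash
cat > m.py <<'E'
from h import *
from scipy.optimize import least_squares
def measure(fn,cam="top",win=(240,290,240,268)):
    img=cv2.imread(fn).astype(int); B,G,R=img[...,0],img[...,1],img[...,2]
    w=np.clip((B-R)/60.,0,1); w[:win[0]]=0;w[win[1]:]=0;w[:,:win[2]]=0;w[:,win[3]:]=0
    m=np.argwhere(w>.3); W=w[w>.3]
    P=np.array([plane(cam,(x,y),.008)[:2] for y,x in m]); c=np.average(P,axis=0,weights=W)
    Q=(P-c)*np.sqrt(W)[:,None]; u=np.linalg.svd(Q)[2][0]; u=u if u[0]<0 else -u
    print(len(m),"mark c",c.round(4),"len",np.ptp(P@u).round(3),"dir",np.degrees(np.arctan2(u[1],u[0])).round(2))
    A=c-u*(.18) ; print("axis from mark", A.round(4))
    q=np.clip((R-np.maximum(G,B)-90)/70.,0,1)*(G<70)
    lo=proj(cam,[.57,.053,.09]); yy,xx=np.mgrid[:420,:560]; q[np.hypot(yy-lo[1],xx-lo[0])>36]=0
    m=np.argwhere(q>.3); c2=np.average(m,axis=0,weights=q[q>.3])[::-1]; X=plane(cam,c2,.09)[:2]
    print("red",len(m),c2.round(2),X.round(4))
    return c,u,X
E
python3 - <<'E'
from m import *
c,u,X=measure("pics/top1.png")
for A in ([.5723,.0519],[.5707,.0528],c-.18*u):
    v=X-A; f=c-A; print(np.hypot(*v).round(4),np.degrees(np.arctan2(*v[::-1])).round(2),"front",np.degrees(np.arctan2(*f[::-1])).round(2))
E
```

```text
145 mark c [0.3917 0.0573] len 0.076 dir 178.38
axis from mark [0.5717 0.0522]
red 115 [235.73 216.77] [0.5491 0.1109]
0.0634 111.45 front 178.29
0.062 110.38 front 178.56
0.0629 111.02 front 178.38
```

>>> arm_command(
  deltas=[
    {"travel":[-0.25,0.51,0],"roll":1.5,"claw":0},
    {"travel":[-0.25,0.51,0],"roll":1.5,"claw":0},
    {"travel":[-0.25,0.51,0],"roll":1.5,"claw":0},
    {"travel":[-0.25,0.51,0],"roll":1.5,"claw":0},
    {"travel":[-0.25,0.51,0],"roll":1.5,"claw":0},
    {"travel":[-0.25,0.51,0],"roll":1.5,"claw":0},
    {"travel":[-0.25,0.51,0],"roll":1.5,"claw":0},
    {"travel":[-0.25,0.51,0],"roll":1.5,"claw":0},
  ],
  grip_force=20,
)

```text
t: 1.9
tcp_pos: [0.4933, 0.2956, 0.2426]
orientation: [-180.0, -0.0, 0.7]
wrist_force: [0.7, 1.9, -0.9]
grip_width: 0.0001
```

```bash
cat >> h.py <<'E'
def to(x,y,z,yaw):
    o=ctrl.get_obs(); p=o["tcp_pos"]; e=np.radians(o["orientation"])
    from scipy.spatial.transform import Rotation as Ro
    M=Ro.from_euler("xyz",e).as_matrix(); d=M.T@(np.array([x,y,z])-p)
    dy=(yaw-o["orientation"][2]+180)%360-180
    print("t",round(o["t"],2),"tcp",np.round(p,4),"ori",np.round(o["orientation"],2),"F",np.round(o["wrist_force"],2),"w",round(o["grip_width"],4)); print("travel",d.round(4),"roll",round(-np.radians(dy),4))
E
python3 -c "
from h import *
to(.6067,.1744,.242,-16)"
```

```text
t 1.9 tcp [0.4933 0.2956 0.2426] ori [-1.7997e+02 -2.0000e-02  6.9000e-01] F [ 0.68  1.91 -0.94] w 0.0001
travel [0.1119 0.1226 0.0006] roll 0.2913
```

>>> arm_command(
  deltas=[
    {"travel":[0.112,0.123,0],"roll":0.29,"claw":0},
    {"travel":[0.112,0.123,0],"roll":0.29,"claw":0},
    {"travel":[0.112,0.123,0],"roll":0.29,"claw":0},
    {"travel":[0.112,0.123,0],"roll":0.29,"claw":0},
    {"travel":[0.112,0.123,0.04],"roll":0.29,"claw":0},
    {"travel":[0.112,0.123,0.08],"roll":0.29,"claw":0},
    {"travel":[0.112,0.123,0.12],"roll":0.29,"claw":0},
    {"travel":[0.112,0.123,0.12],"roll":0.29,"claw":0},
  ],
)

```text
t: 2.7
tcp_pos: [0.6037, 0.1759, 0.1179]
orientation: [179.8, 0.3, -15.6]
wrist_force: [-0.3, 0.2, 0.8]
grip_width: -0.0001
```

```bash
python3 -c "
from h import *
to(.6067,.1744,.05,-16)
cv2.imwrite('pics/w2.png',ctrl.get_image('wrist'));a=ctrl.get_image('scene');cv2.imwrite('pics/s2.png',cv2.resize(a[150:300,200:400],None,fx=4,fy=4,interpolation=cv2.INTER_CUBIC))
t=ctrl.get_image('top');cv2.imwrite('pics/t2f.png',t);cv2.imwrite('pics/t2.png',cv2.resize(t[150:300,180:340],None,fx=3.7,fy=3.7,interpolation=cv2.INTER_CUBIC))
"
```

```text
t 2.7 tcp [0.6037 0.1759 0.1179] ori [179.76   0.35 -15.55] F [-0.27  0.25  0.76] w -0.0001
travel [0.0037 0.0003 0.0679] roll 0.0078
```

View pics/w2.png

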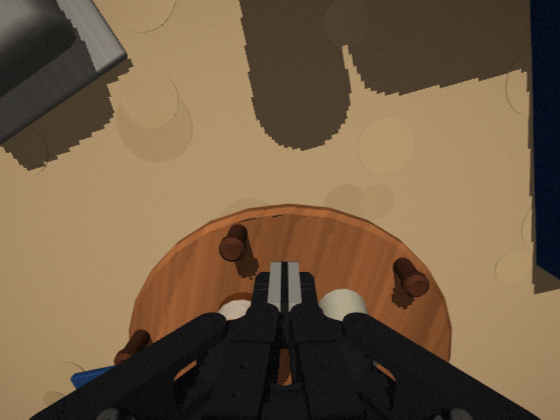

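View pics/s2.png

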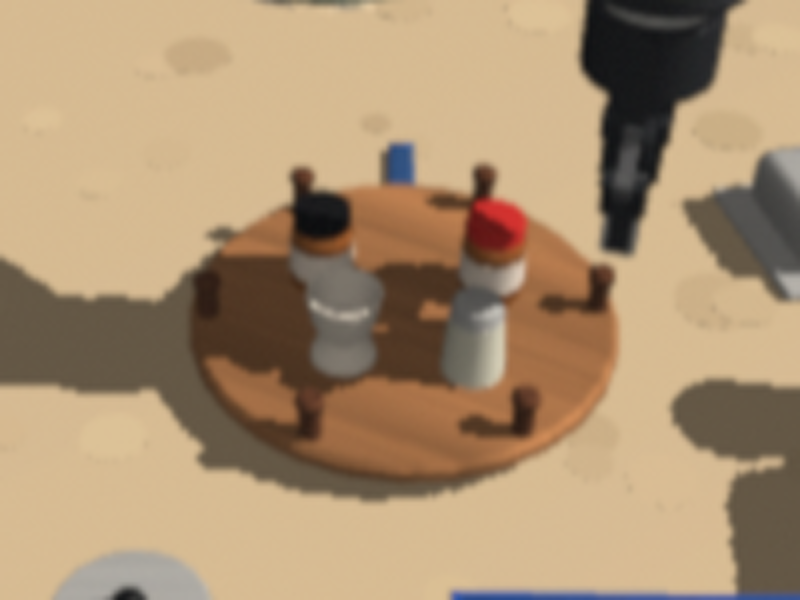

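View pics/t2.png

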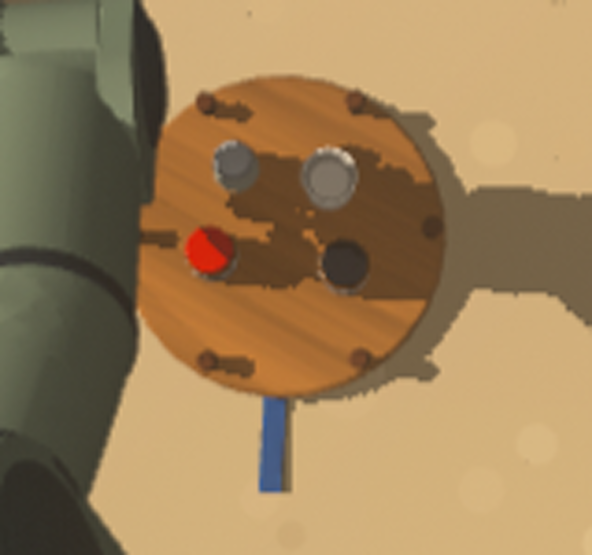

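>>> arm_command(
  deltas=[
    {"travel":[0.003,0,0.02],"roll":0,"claw":0},
    {"travel":[0.003,0,0.04],"roll":0,"claw":0},
    {"travel":[0.003,0,0.055],"roll":0,"claw":0},
    {"travel":[0.003,0,0.066],"roll":0,"claw":0},
    {"travel":[0.003,0,0.066],"roll":0,"claw":0},
    {"travel":[0.003,0,0.066],"roll":0,"claw":0},
  ],
)

```text
t: 3.45
tcp_pos: [0.6097, 0.1754, 0.0571]
orientation: [-180.0, -0.0, -15.6]
wrist_force: [0.1, -0.1, -0.3]
grip_width: -0.0001
```

```bash
python3 -c "
from h import *
to(.6067,.1744,.052,-16)
"
```

```text
t 3.45 tcp [0.6097 0.1754 0.0571] ori [-1.7998e+02 -4.0000e-02 -1.5590e+01] F [ 0.1  -0.08 -0.29] w -0.0001
travel [-0.0026  0.0018  0.0051] roll 0.0072
```

>>> arm_command(
  deltas=[
    {"travel":[-0.0028,0.002,0.003],"roll":-0.0218,"claw":0},
    {"travel":[-0.0055,0.0021,0.005],"roll":-0.0436,"claw":0},
    {"travel":[-0.0083,0.0023,0.005],"roll":-0.0654,"claw":0},
    {"travel":[-0.0111,0.0025,0.005],"roll":-0.0873,"claw":0},
    {"travel":[-0.0138,0.0028,0.005],"roll":-0.1091,"claw":0},
    {"travel":[-0.0166,0.0031,0.005],"roll":-0.1309,"claw":0},
    {"travel":[-0.0193,0.0035,0.005],"roll":-0.1527,"claw":0},
    {"travel":[-0.0221,0.0039,0.005],"roll":-0.1745,"claw":0},
  ],
)

```text
t: 4.25
tcp_pos: [0.5869, 0.1776, 0.0514]
orientation: [-180.0, -0.0, -5.5]
wrist_force: [1.0, -0.1, -0.4]
grip_width: -0.0002
```

>>> arm_command(
  deltas=[
    {"travel":[-0.0028,0,0],"roll":-0.0218,"claw":0},
    {"travel":[-0.0055,0.0001,0],"roll":-0.0436,"claw":0},
    {"travel":[-0.0083,0.0003,0],"roll":-0.0654,"claw":0},
    {"travel":[-0.0111,0.0005,0],"roll":-0.0873,"claw":0},
    {"travel":[-0.0138,0.0008,0],"roll":-0.1091,"claw":0},
    {"travel":[-0.0166,0.0011,0],"roll":-0.1309,"claw":0},
    {"travel":[-0.0193,0.0015,0],"roll":-0.1527,"claw":0},
    {"travel":[-0.0221,0.0019,0],"roll":-0.1745,"claw":0},
  ],
)

```text
t: 5.05
tcp_pos: [0.5645, 0.1778, 0.0513]
orientation: [180.0, 0.0, 4.5]
wrist_force: [1.5, 0.5, -1.3]
grip_width: -0.0001
```

```bash
cat > look.py <<'E'
import sys
from m import *
n=sys.argv[1]
to(.6067,.1744,.052,-16)
o=ctrl.get_obs(); v=o["tcp_pos"][:2]-np.array([.5717,.0523]); print("tool r,ang",np.hypot(*v).round(4),np.degrees(np.arctan2(v[1],v[0])).round(2))
t=ctrl.get_image('top');cv2.imwrite(f'pics/{n}f.png',t)
a=ctrl.get_image('scene');cv2.imwrite(f'pics/{n}sf.png',a);A=cv2.resize(a[160:290,220:380],(640,520),interpolation=cv2.INTER_CUBIC);cv2.imwrite(f'pics/{n}s.png',A)
cv2.imwrite(f'pics/{n}.png',cv2.resize(t[150:300,180:340],None,fx=3.7,fy=3.7,interpolation=cv2.INTER_CUBIC))
for c in("top","scene"):
  for k,z in(("red_jar",.03),("rim_knob",.046)):
    for q in ctrl.landmark_of(c,k)[:2]:
        p=plane(c,q["uv"],z)[:2]-[.5717,.0523]; print(c,k,np.round(q["uv"],1),round(q["confidence"],2),"r",np.hypot(*p).round(3),"ang",np.degrees(np.arctan2(p[1],p[0])).round(1))
E
python3 look.py t3
```

```text
t 5.05 tcp [0.5645 0.1778 0.0513] ori [180.     0.     4.51] F [ 1.46  0.48 -1.28] w -0.0001
travel [ 0.0418  0.0067 -0.0007] roll 0.358
tool r,ang 0.1257 93.29
top red_jar [237.7 220.5] 0.59 r 0.063 ang 114.8
top rim_knob [412.  266.7] 0.7 r 0.513 ang -108.2
top rim_knob [256.5 271.4] 0.65 r 0.185 ang -177.7
scene red_jar [315.2 217.7] 0.92 r 0.053 ang 131.9
scene rim_knob [287.  253.9] 0.65 r 0.122 ang -17.7
```

View pics/t3s.png

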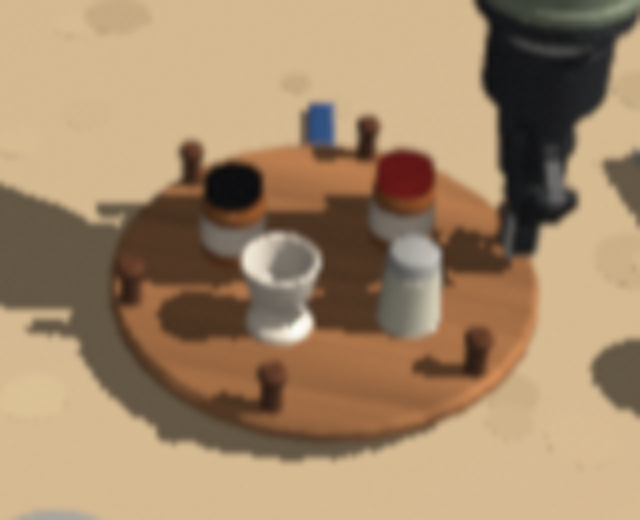

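View pics/t3.png

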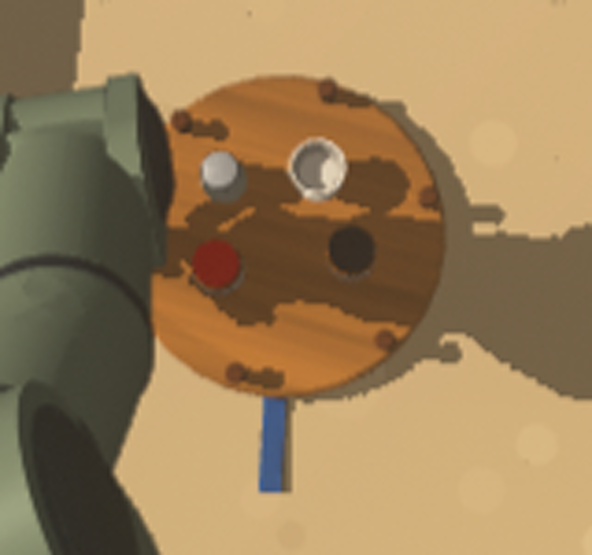

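>>> arm_command(
  deltas=[
    {"travel":[-0.0028,0,0],"roll":-0.0218,"claw":0},
    {"travel":[-0.0055,0.0001,0],"roll":-0.0436,"claw":0},
    {"travel":[-0.0083,0.0002,0],"roll":-0.0654,"claw":0},
    {"travel":[-0.0111,0.0003,0],"roll":-0.0873,"claw":0},
    {"travel":[-0.0138,0.0005,0],"roll":-0.1091,"claw":0},
    {"travel":[-0.0166,0.0007,0],"roll":-0.1309,"claw":0},
    {"travel":[-0.0193,0.001,0],"roll":-0.1527,"claw":0},
    {"travel":[-0.0221,0.0013,0],"roll":-0.1745,"claw":0},
  ],
)

```text
t: 6.15
tcp_pos: [0.5426, 0.1748, 0.0513]
orientation: [180.0, -0.0, 14.5]
wrist_force: [1.0, -0.1, 0.0]
grip_width: 0.0002
```

>>> arm_command(
  deltas=[
    {"travel":[-0.0028,0,0],"roll":-0.0218,"claw":0},
    {"travel":[-0.0055,0.0001,0],"roll":-0.0436,"claw":0},
    {"travel":[-0.0083,0.0003,0],"roll":-0.0654,"claw":0},
    {"travel":[-0.0111,0.0005,0],"roll":-0.0873,"claw":0},
    {"travel":[-0.0138,0.0008,0],"roll":-0.1091,"claw":0},
    {"travel":[-0.0166,0.0011,0],"roll":-0.1309,"claw":0},
    {"travel":[-0.0193,0.0015,0],"roll":-0.1527,"claw":0},
    {"travel":[-0.0221,0.0019,0],"roll":-0.1745,"claw":0},
  ],
)

```text
t: 6.95
tcp_pos: [0.5217, 0.1675, 0.0513]
orientation: [-180.0, -0.0, 24.5]
wrist_force: [0.9, 0.5, -0.2]
grip_width: 0.0001
```

>>> arm_command(
  deltas=[
    {"travel":[-0.0028,0,0],"roll":-0.0218,"claw":0},
    {"travel":[-0.0055,0.0001,0],"roll":-0.0436,"claw":0},
    {"travel":[-0.0083,0.0003,0],"roll":-0.0654,"claw":0},
    {"travel":[-0.0111,0.0005,0],"roll":-0.0873,"claw":0},
    {"travel":[-0.0138,0.0008,0],"roll":-0.1091,"claw":0},
    {"travel":[-0.0166,0.0011,0],"roll":-0.1309,"claw":0},
    {"travel":[-0.0193,0.0015,0],"roll":-0.1527,"claw":0},
    {"travel":[-0.0221,0.0019,0],"roll":-0.1745,"claw":0},
  ],
)

```text
t: 7.75
tcp_pos: [0.5023, 0.1565, 0.0513]
orientation: [180.0, 0.0, 34.5]
wrist_force: [0.8, 1.5, 1.0]
grip_width: -0.0001
```

```bash
python3 look.py t4
```

```text
t 7.75 tcp [0.5023 0.1565 0.0513] ori [180.     0.    34.51] F [0.83 1.5  0.99] w -0.0001
travel [ 0.0962  0.0443 -0.0007] roll 0.8815
tool r,ang 0.1252 123.66
top red_jar [245.9 226.7] 0.45 r 0.055 ang 146.2
top rim_knob [245.3 174.5] 0.89 r 0.125 ang 17.0
scene red_jar [309.  213.4] 0.85 r 0.058 ang 156.1
scene rim_knob [318.7 252.5] 0.57 r 0.117 ang 18.8
```

View pics/t4s.png

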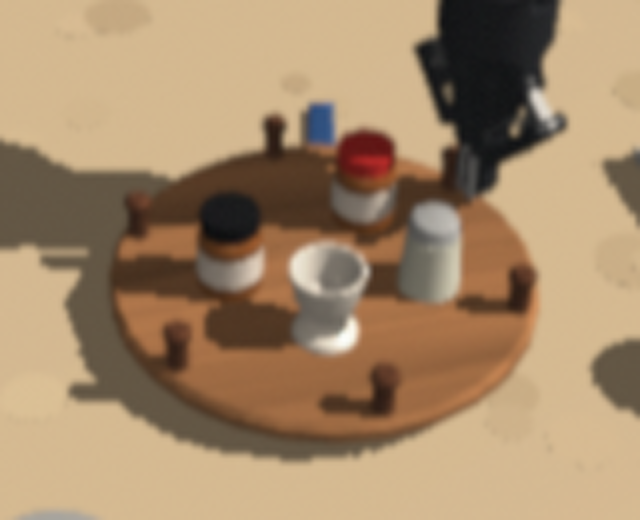

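View pics/t4.png

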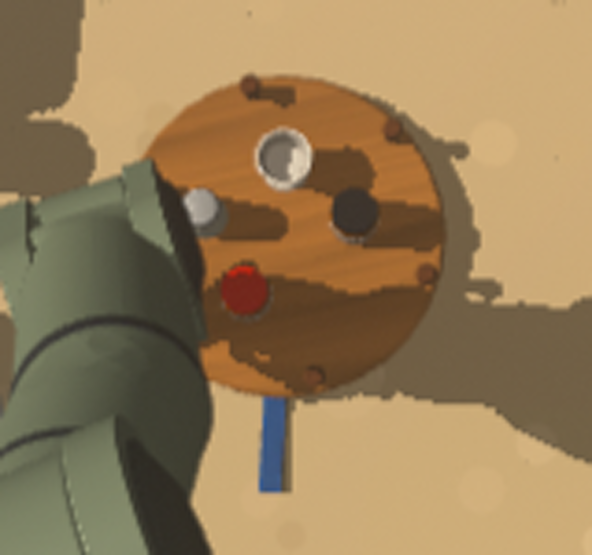

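```bash
cat > ang.py <<'E'
from h import *
A=np.array([.5717,.0523])
def a(p,z):
    X=plane("top",(p[0]/3.7+180-.36,p[1]/3.7+150-.36),z)[:2]-A; return np.hypot(*X).round(4),np.degrees(np.arctan2(X[1],X[0])).round(2)
E
python3 -c "
from ang import *
for p in [(250,84),(393,127),(427,271),(315,375)]: r,t=a(p,.062); print(r,t,(t%60).round(2))
print(a((244,290),.09))
print('t0',a((209,249),.09))
"
```

```text
0.126 13.59 13.59
0.1276 -46.3 13.7
0.1276 -105.33 14.67
0.1267 -165.53 14.47
(np.float64(0.0627), np.float64(153.84))
t0 (np.float64(0.0618), np.float64(111.91))
```

>>> arm_command(
  deltas=[
    {"travel":[-0.0028,0,0],"roll":-0.0218,"claw":0},
    {"travel":[-0.0055,0.0001,0],"roll":-0.0436,"claw":0},
    {"travel":[-0.0083,0.0002,0],"roll":-0.0654,"claw":0},
    {"travel":[-0.0111,0.0003,0],"roll":-0.0873,"claw":0},
    {"travel":[-0.0138,0.0005,0],"roll":-0.1091,"claw":0},
    {"travel":[-0.0166,0.0007,0],"roll":-0.1309,"claw":0},
    {"travel":[-0.0193,0.001,0],"roll":-0.1527,"claw":0},
    {"travel":[-0.0221,0.0013,0],"roll":-0.1745,"claw":0},
  ],
)

```text
t: 8.85
tcp_pos: [0.4849, 0.1429, 0.0513]
orientation: [180.0, -0.0, 44.5]
wrist_force: [0.9, -0.1, 0.2]
grip_width: 0.0
```

>>> arm_command(
  deltas=[
    {"travel":[-0.0028,0,0],"roll":-0.0218,"claw":0},
    {"travel":[-0.0055,0.0001,0],"roll":-0.0436,"claw":0},
    {"travel":[-0.0083,0.0003,0],"roll":-0.0654,"claw":0},
    {"travel":[-0.0111,0.0005,0],"roll":-0.0873,"claw":0},
    {"travel":[-0.0138,0.0008,0],"roll":-0.1091,"claw":0},
    {"travel":[-0.0166,0.0011,0],"roll":-0.1309,"claw":0},
    {"travel":[-0.0193,0.0015,0],"roll":-0.1527,"claw":0},
    {"travel":[-0.0221,0.0019,0],"roll":-0.1745,"claw":0},
  ],
)

```text
t: 9.65
tcp_pos: [0.4704, 0.1261, 0.0513]
orientation: [-180.0, 0.0, 54.5]
wrist_force: [0.1, 1.0, 0.2]
grip_width: -0.0004
```

```bash
python3 look.py t5
```

```text
t 9.65 tcp [0.4704 0.1261 0.0513] ori [-180.      0.     54.51] F [0.15 1.03 0.18] w -0.0004
travel [ 0.1185  0.0829 -0.0007] roll 1.2306
tool r,ang 0.1253 143.93
top red_jar [250.9 232.3] 0.72 r 0.064 ang 167.3
top rim_knob [231.7 180.6] 0.82 r 0.126 ang 38.7
scene red_jar [303.7 209.6] 0.89 r 0.07 ang 172.0
scene red_jar [328.  224.2] 0.24 r 0.072 ang 97.4
scene rim_knob [331.9 249.3] 0.71 r 0.122 ang 35.1
```

View pics/t5s.png

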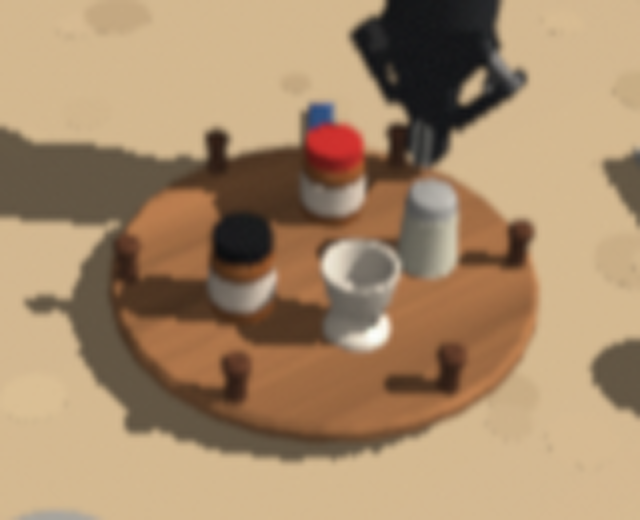

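View pics/t5.png

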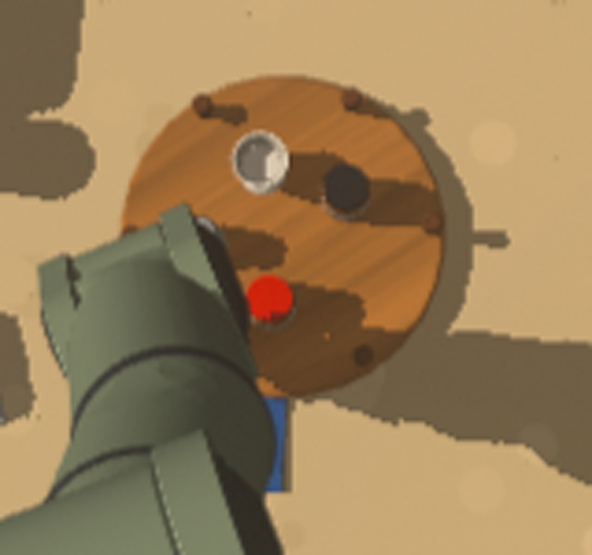

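```bash
python3 -c "
from ang import *
for p in [(202,103),(351,97),(432,221),(363,353)]: r,t=a(p,.062); print(r,t,(t%60).round(2))
print(a((269,298),.09),a((268,299),.09))
img=cv2.imread('pics/t5f.png').astype(int);B,G,R=img[...,0],img[...,1],img[...,2]
q=(R-np.maximum(G,B)>90)&(G<70);q[:215]=0;q[245:]=0;q[:,:240]=0;q[:,270:]=0
m=np.argwhere(q);c=m.mean(0)[::-1];print(len(m),c,m.min(0),m.max(0));X=plane('top',c,.09)[:2]-A;print(np.hypot(*X),np.degrees(np.arctan2(X[1],X[0])))
"
```

```text
0.1261 33.55 33.55
0.1264 -26.4 33.6
0.1268 -86.1 33.9
0.1255 -145.54 34.46
(np.float64(0.0627), np.float64(173.6)) (np.float64(0.0637), np.float64(172.98))
117 [252.27350427 229.83760684] [224 246] [236 258]
0.0617421380136363 173.27287563109513
```

>>> arm_command(
  deltas=[
    {"travel":[-0.0028,0,0],"roll":-0.0218,"claw":0},
    {"travel":[-0.0055,0.0001,0],"roll":-0.0436,"claw":0},
    {"travel":[-0.0083,0.0002,0],"roll":-0.0654,"claw":0},
    {"travel":[-0.01,0.0003,0],"roll":-0.0785,"claw":0},
    {"travel":[-0.0109,0.0004,0],"roll":-0.086,"claw":0},
    {"travel":[-0.0109,0.0004,0],"roll":-0.086,"claw":0},
  ],
)

```text
t: 10.55
tcp_pos: [0.4645, 0.117, 0.0513]
orientation: [-180.0, 0.0, 59.3]
wrist_force: [-0.1, -0.1, -0.0]
grip_width: 0.0003
```

```bash
python3 look.py t6
```

```text
t 10.55 tcp [0.4645 0.117  0.0513] ori [-1.7999e+02  1.0000e-02  5.9330e+01] F [-0.06 -0.14 -0.01] w 0.0003
travel [ 0.122   0.0931 -0.0007] roll 1.3148
tool r,ang 0.1252 148.91
top red_jar [254.4 230.6] 0.53 r 0.057 ang 176.7
top red_jar [413.5 266.5] 0.43 r 0.522 ang -107.7
top rim_knob [230.6 181.4] 0.89 r 0.126 ang 40.6
top rim_knob [272.8 199.4] 0.18 r 0.067 ang -52.0
scene red_jar [297.4 210.7] 0.84 r 0.065 ang -173.1
scene rim_knob [336.2 248.3] 0.87 r 0.125 ang 40.0
```

View pics/t6.png

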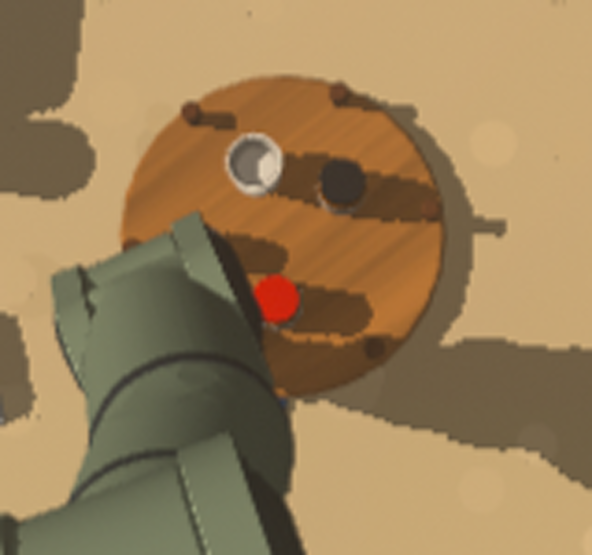

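View pics/t6s.png

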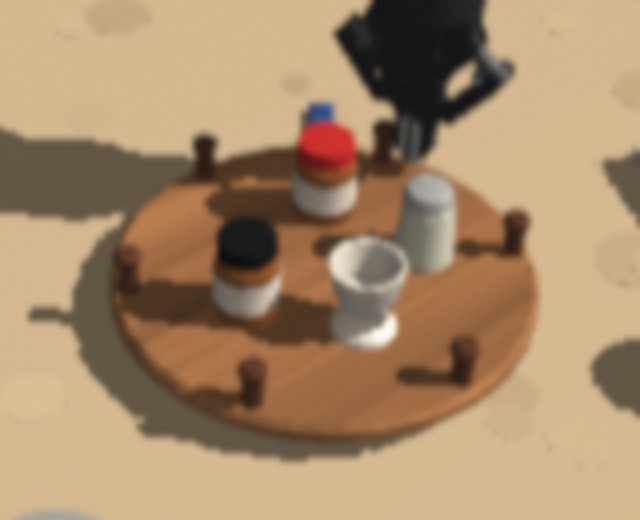

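>>> arm_command(
  deltas=[
    {"travel":[0.005,0,0],"claw":0},
    {"travel":[0.012,0,0],"claw":0},
    {"travel":[0.015,0,-0.03],"claw":0},
    {"travel":[0.015,0,-0.07],"claw":0},
    {"travel":[0.055,0,-0.1],"claw":0},
    {"travel":[0.1,0,-0.1],"claw":0},
    {"travel":[0.15,0,-0.1],"claw":0},
    {"travel":[0.15,0,-0.1],"claw":0},
  ],
)

```text
invalid input
```

```bash
python3 look.py t7; cat > chk.py <<'E'
import sys
from ang import *
from m import measure
def run(n):
    c,u,X=measure(f"pics/{n}f.png")
    for A in ([.5723,.0519],[.5707,.0528],[.5717,.0523]):
        v=X-A; print(np.hypot(*v).round(4),np.degrees(np.arctan2(*v[::-1])).round(2))
run(sys.argv[1])
E
python3 chk.py t7
```

```text
t 10.85 tcp [0.4645 0.1171 0.0513] ori [1.800e+02 1.000e-02 5.932e+01] F [-0.53  0.2   0.28] w 0.0002
travel [ 0.1218  0.093  -0.0007] roll 1.3146
tool r,ang 0.1252 148.83
top red_jar [254.3 230.7] 0.71 r 0.058 ang 176.5
top rim_knob [232.5 184.3] 0.84 r 0.115 ang 41.2
scene red_jar [302.2 211.3] 0.86 r 0.062 ang 175.1
scene red_jar [132.2 197.9] 0.73 r 0.492 ang -103.5
scene rim_knob [336.2 246.5] 0.66 r 0.121 ang 42.1
scene rim_knob [415.6 209.4] 0.46 r 0.313 ang 100.1Traceback (most recent call last):
  File "chk.py", line 8, in <module>
    run(sys.argv[1])
    ~~~^^^^^^^^^^^^^
  File "chk.py", line 5, in run
    c,u,X=measure(f"pics/{n}f.png")
          ~~~~~~~^^^^^^^^^^^^^^^^^^
  File "m.py", line 7, in measure
    P=np.array([plane(cam,(x,y),.008)[:2] for y,x in m]); c=np.average(P,axis=0,weights=W)
                                                            ~~~~~~~~~~^^^^^^^^^^^^^^^^^^^^
    raise ZeroDivisionError(
        "Weights sum to zero, can't be normalized")
ZeroDivisionError: Weights sum to zero, can't be normalized
```

View pics/t7.png

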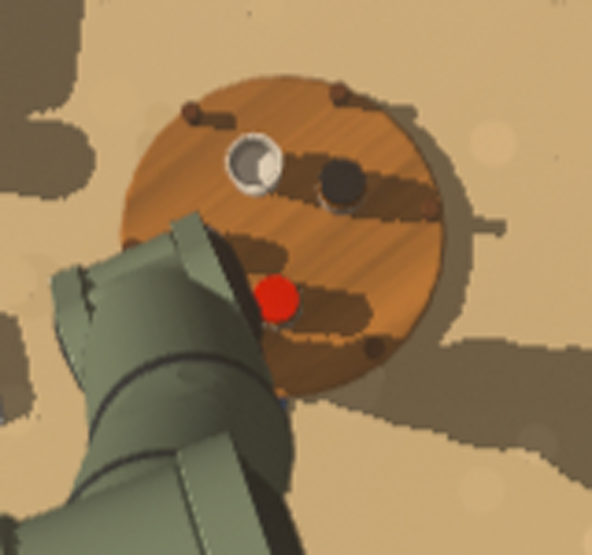

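View pics/t7s.png

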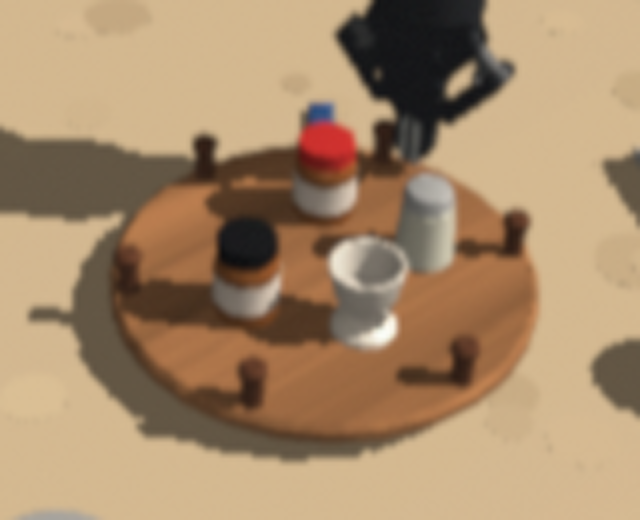

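Roll is required; resend.

>>> arm_command(
  deltas=[
    {"travel":[0.005,0,0],"roll":0,"claw":0},
    {"travel":[0.012,0,0],"roll":0,"claw":0},
    {"travel":[0.015,0,-0.03],"roll":0,"claw":0},
    {"travel":[0.015,0,-0.07],"roll":0,"claw":0},
    {"travel":[0.055,0,-0.1],"roll":0,"claw":0},
    {"travel":[0.1,0,-0.1],"roll":0,"claw":0},
    {"travel":[0.15,0,-0.1],"roll":0,"claw":0},
    {"travel":[0.15,0,-0.1],"roll":0,"claw":0},
  ],
)

```text
t: 11.95
tcp_pos: [0.5426, 0.253, 0.1514]
orientation: [-180.0, -0.2, 59.6]
wrist_force: [-1.3, -0.3, -1.0]
grip_width: 0.0002
```

```bash
python3 look.py t8; python3 chk.py t8
```

```text
t 11.95 tcp [0.5426 0.253  0.1514] ori [-179.98   -0.23   59.63] F [-1.3  -0.26 -1.04] w 0.0002
travel [-0.0358  0.0951  0.0992] roll 1.32
tool r,ang 0.2028 98.26
top red_jar [254.5 228.8] 0.6 r 0.052 ang 176.6
top rim_knob [228.4 184.8] 0.68 r 0.123 ang 46.4
scene red_jar [297.6 212.5] 0.59 r 0.057 ang -172.5
scene rim_knob [336.  246.7] 0.96 r 0.121 ang 41.6
scene rim_knob [423.7 253.6] 0.63 r 0.305 ang 68.8
146 mark c [0.3918 0.0572] len 0.076 dir 178.38
axis from mark [0.5717 0.0521]Traceback (most recent call last):
  File "chk.py", line 8, in <module>
    run(sys.argv[1])
    ~~~^^^^^^^^^^^^^
  File "chk.py", line 5, in run
    c,u,X=measure(f"pics/{n}f.png")
          ~~~~~~~^^^^^^^^^^^^^^^^^^
  File "m.py", line 13, in measure
    m=np.argwhere(q>.3); c2=np.average(m,axis=0,weights=q[q>.3])[::-1]; X=plane(cam,c2,.09)[:2]
                            ~~~~~~~~~~^^^^^^^^^^^^^^^^^^^^^^^^^^
    raise ZeroDivisionError(
        "Weights sum to zero, can't be normalized")
ZeroDivisionError: Weights sum to zero, can't be normalized
```

View pics/t8.png

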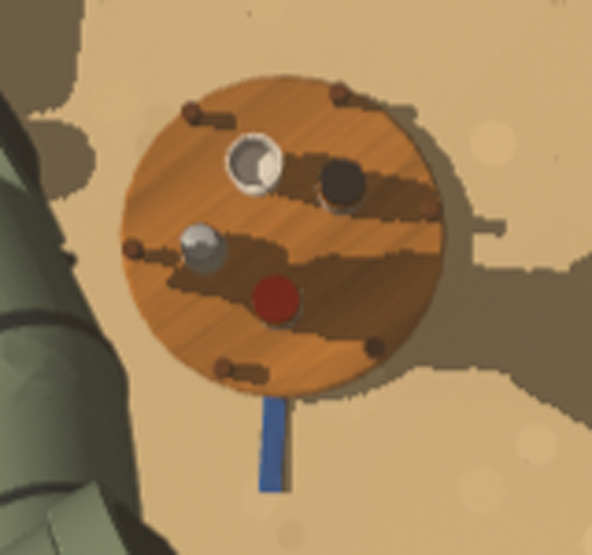

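View pics/t8s.png

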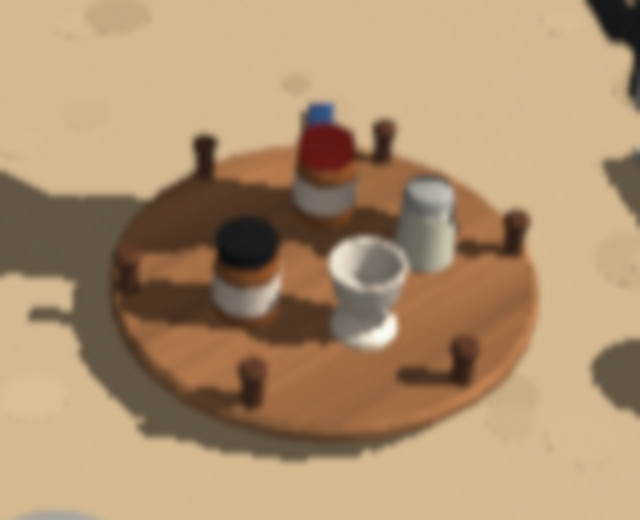

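```bash
cat > lid.py <<'E'
from ang import *
def lid(fn,cam,cen,rad,out=True):
    img=cv2.imread(fn).astype(float); B,G,R=img[...,0],img[...,1],img[...,2]
    w=np.clip((R/(np.maximum(G,B)+8)-1.8)/1.2,0,1)*(R>60)
    yy,xx=np.mgrid[:420,:560]; w[np.hypot(xx-cen[0],yy-cen[1])>rad]=0
    u=np.array([(w*xx).sum(),(w*yy).sum()])/w.sum()
    X=plane(cam,u,.09)[:2]-A; print(fn,w.sum().round(),u.round(2),np.hypot(*X).round(4),np.degrees(np.arctan2(X[1],X[0])).round(2))
if __name__=="__main__":
    lid("pics/top1.png","top",(236,217),9); lid("pics/t5f.png","top",(252.5,230),9); lid("pics/t6f.png","top",(254.5,230.5),9); lid("pics/t8f.png","top",(254.5,230.5),9)
    lid("pics/scene1.png","scene",(323.5,207),10);lid("pics/t7sf.png","scene",(301.5,196),10);lid("pics/t8sf.png","scene",(301.5,196),10)
    rs=[]
    for p in [(191,112),(339,93),(430,208),(374,346),(224,367),(133,248)]: r,t=a(p,.062); rs.append(t%60); print(r,t,(t%60).round(2))
    print(np.mean(rs)+120)
E
python3 lid.py
```

```text
pics/top1.png 122.0 [236.01 216.94] 0.0622 111.8
pics/t5f.png 119.0 [252.27 230.01] 0.0623 173.34
pics/t6f.png 119.0 [254.38 230.2 ] 0.0623 179.25
pics/t8f.png 46.0 [254.   230.37] 0.0628 178.21
pics/scene1.png 143.0 [323.37 205.74] 0.0561 101.88
pics/t7sf.png 126.0 [301.27 196.47] 0.0496 179.87
pics/t8sf.png 104.0 [301.06 196.73] 0.0485 -179.43
0.125 39.02 39.02
0.1252 -21.54 38.46
0.1262 -81.06 38.94
0.1261 -140.61 39.39
0.1256 159.54 39.54
0.1248 99.19 39.19
159.09
```

>>> arm_command(
  deltas=[
    {"travel":[0,0,-0.04],"roll":0,"claw":0},
    {"travel":[0,0,-0.04],"roll":0,"claw":0},
    {"travel":[0,0,-0.04],"roll":0,"claw":0},
    {"travel":[0,0,-0.04],"roll":0,"claw":0},
  ],
)

```text
t: 12.65
tcp_pos: [0.5408, 0.2456, 0.1909]
orientation: [-180.0, 0.0, 59.3]
wrist_force: [0.1, -0.2, 0.1]
grip_width: 0.0002
```

```bash
python3 -c "
from lid import *
cv2.imwrite('pics/t9f.png',ctrl.get_image('top'));lid('pics/t9f.png','top',(254.5,230.5),9)
for n in ('butter_dish','tumbler','spatula'): print(n,[np.round(q['uv'],1) for q in ctrl.landmark_of('top',n)[:1]])
o=ctrl.get_obs();print(o['t'],np.abs(o['qd']).max(),o['wrist_force'])
print(ctrl.finish_job())"
```

```text
pics/t9f.png 51.0 [253.89 230.77] 0.0641 177.97
butter_dish [array([150.7, 250.8])]
tumbler []
spatula [array([410.9, 268.5])]
12.85 0.1856731282822763 [-0.27481299  0.73964665  0.05275862]
the job is handed in; nothing more can be done
None
```

I turned the turntable about 67° counter-clockwise by pushing one rim knob with the closed fingertips. The readings after and between pushes showed 2 N or less at the wrist. I then backed the fingers off, lifted clear and handed the job in at about 12.9 s.

**Alignment:** in the top camera the red lid's middle measured 178.0 to 179.3° round the axis in the last pictures, against 178.4° for the front marker. That is within about 1°, or 1 mm at the jar. The angle of all six knobs gave a turn of 67.0° against the 67.4° I had planned.

**Checks that were weaker or failed:**
- The arm's shadow lay on the lid in the last two top pictures, so those readings are less sure.
- The side ("scene") camera's lid reading after the turn was about 1.5 to 2° past the marker. Its radius reading was also about 13 mm short, so I gave it little weight.
- The butter dish and spatula showed where they were at the start, within about 2 pixels. The detector missed the tumbler in the final picture, so I have no final reading for it. The arm went no closer to it than about 0.15 m.

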